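# Line up the laundry containers by height

### The job

Tidy the aerosol can, the dropper bottle, the dial timer and the polish tin onto the white tray in order of height: the tallest on the round mark next to the tray's tall grey end block, then the next tallest and so on, down to the shortest at the other end. Stand each one upright and centred on its own black mark, and let go of them all.

Things in the scene. Friction and masses are not known exactly. Their poses are not given: they have to be found in the camera images.
- aerosol: aerosol can with dark blue cap, the tallest: 52 mm across, 161 mm high, round. Stands upright; origin at the centre of its underside, z axis up.
- stain_dropper: small brown dropper bottle with black rubber bulb: round body 33 mm across up to 70 mm, then a narrow neck and bulb, 102 mm high overall. Stands upright; origin at the centre of its underside, z axis up.
- dial_timer: round wind-up timer, cream base and grey-brown top that does not turn here: 65 mm across, 49 mm high; the lowest 22 mm is a plain cylinder. Stands upright; origin at the centre of its underside, z axis up.
- polish_tin: flat round tin of polish with a tan lid, the shortest: 65 mm across, 29 mm high. Stands upright; origin at the centre of its underside, z axis up.
- pad_1: fixed black rubber disc, 74 mm across and 2 mm thick, one of four in a straight row 84 mm apart on a fixed white plastic tray (410 x 96 mm, 10 mm high); origin at the centre of its underside, 10 mm above the worktop, so its top is 12 mm above the worktop; its y axis runs along the row, from pad_4 towards pad_1; this is the left end of the row seen from the robot.
- pad_2: fixed black rubber disc, 74 mm across and 2 mm thick, one of four in a straight row 84 mm apart on a fixed white plastic tray (410 x 96 mm, 10 mm high); origin at the centre of its underside, 10 mm above the worktop, so its top is 12 mm above the worktop; its y axis runs along the row, from pad_4 towards pad_1; second from the left.
- pad_3: fixed black rubber disc, 74 mm across and 2 mm thick, one of four in a straight row 84 mm apart on a fixed white plastic tray (410 x 96 mm, 10 mm high); origin at the centre of its underside, 10 mm above the worktop, so its top is 12 mm above the worktop; its y axis runs along the row, from pad_4 towards pad_1; third from the left.
- pad_4: fixed black rubber disc, 74 mm across and 2 mm thick, one of four in a straight row 84 mm apart on a fixed white plastic tray (410 x 96 mm, 10 mm high); origin at the centre of its underside, 10 mm above the worktop, so its top is 12 mm above the worktop; its y axis runs along the row, from pad_4 towards pad_1; this is the right end of the row.
- end_block: upright grey plastic block fixed across one end of the tray, 86 mm across the tray (feet 90 mm), 22 mm thick (feet 30 mm), its top 72 mm above the worktop; origin at the centre of its underside, 59 mm beyond the centre of the last mark at that end, which is the left or the right one. The tallest thing goes beside it.
- end_strip: low grey strip, 86 x 10 mm and 6 mm high, fixed across the other end of the tray, 59 mm beyond the centre of the last mark there; origin at the centre of its underside. The shortest thing goes beside it.
Things that resemble listed ones, but are neither listed nor needed, are in the scene too. Leave any blue or pink look-alike of the dial_timer alone.

How it is judged:
At the end, for the whole second after the job is handed in: Counting from the end block, the marks carry aerosol can, dropper bottle, dial timer, polish tin; each has its centre within 15 mm of the mark's centre, stands on it (within about 6 mm in height) tilted less than 0.1 rad, and is at rest (((horizontal distance between end_block and pad_1 below 0.1 m and horizontal distance between aerosol and pad_1 below 0.015 m and horizontal distance between stain_dropper and pad_2 below 0.015 m and horizontal distance between dial_timer and pad_3 below 0.015 m and horizontal distance between polish_tin and pad_4 below 0.015 m) or (horizontal distance between end_block and pad_4 below 0.1 m and horizontal distance between polish_tin and pad_1 below 0.015 m and horizontal distance between dial_timer and pad_2 below 0.015 m and horizontal distance between stain_dropper and pad_3 below 0.015 m and horizontal distance between aerosol and pad_4 below 0.015 m)) and angle between each of aerosol, stain_dropper, dial_timer, polish_tin's own z axis and vertical below 0.1 rad and z of aerosol in the frame of pad_1 between -0.003 and 0.008 m and linear speed of each of aerosol, stain_dropper, dial_timer, polish_tin below 0.02 m/s and z of stain_dropper in the frame of pad_1 between -0.003 and 0.008 m and z of dial_timer in the frame of pad_1 between -0.003 and 0.008 m and z of polish_tin in the frame of pad_1 between -0.003 and 0.008 m); the robot touches nothing.
It also fails if it takes over 112 s, if anything falls off the work surface, if the arm or the gripper's body presses on something with over 40 N, if the wrist force passes 120 N, or if a joint passes its speed limit or range.

### The arm

A 6-joint arm with a two-finger parallel gripper is mounted at the origin on a cart in front of the work surface, level with it; the furniture and walls round the work are solid. World frame = base frame: x ahead of the robot, y to its left, z up, the work surface at z = 0. Lengths are in m, angles in rad, forces in N, time in s.
With the tool pointing down it reaches from about 0.425 to 0.95 m from the base axis. Payload 3.5 kg.
Tool frame: the origin (TCP) lies between the finger pads; the fingertips stand 22 mm ahead of it and the grasp point (between the pads) lies 3 mm ahead of it (ctrl.nose_length is the z of the fingertips in the tool frame, in m); z points along the fingers, y is the line along which they close (so a half turn about z gives the same grasp; the last joint's range is limited). The gripper opens to 85 mm and grips with 20 to 120 N. Pads are 22 mm wide; open, the fingers measure 114 mm over their backs; the gripper's body (76 mm by 85 mm) begins 54 mm behind the grasp point. The pads swing forward as they close: fully open they stand 13 mm farther back than shut.
Start: joints at [-1.254, 0.286, 1.577, -0, 1.279, -0.15], TCP at [0.304, -0.603, 0.253] pointing down, gripper open.
Joint ranges: [-2.77, 2.77], [-0.9, 2.22], [0.21, 2.48], [-1.53, 4.67], [0.24, 2.81], [-2.84, 2.84]. Speed limits (rad/s): [2.79, 2.79, 3.14, 3.14, 3.14, 3.14].

### API

Orientations are given as a unit quaternion [x, y, z, w].
In Python, from plant import ctrl gives the robot as it stands. The module is installed in compiled form; this text tells all that it offers.
- The arm moves only by the tool send_rows, never from a script. Its argument "rows" is text: rows parted by semicolons, each of 7 numbers parted by spaces: the turn, a rotation vector about the tool's x, y, z in a scale on which 1.0 is pi/2 rad, then the shift along the tool's x, y, z in a scale on which 1.0 is 800 mm, then the opening, from -1 (shut) to 1 (fully open). A call has 1 to 8 rows; each row is the pose to reach, as a shift and turn from the pose commanded when the call began, along the tool's axes at that moment; what a row does not reach only later rows make up. A row lasts 1/8 s, in which the tool goes at most 62.5 mm and 10.7 degrees, less where a joint would pass 70% of its speed; a pose out of reach is approached as far as the arm can. No shift or turn number may pass 1 either way. A call with a gripper value outside its range is refused whole. The fingers move at their own pace and stop on an object; "grip_force" is the grip in N (left out, the last holds). Time passes only in rows, so rows that repeat a pose let the fingers close. It gives the time, the measured TCP pose, the force, the opening and the grip force at its end, in the units of the state.
- ctrl.get_state(): the state, without advancing time (a new reading comes with each control period).
- ctrl.read_camera(name): name is "scene" or "top" or "wrist"; returns a dict with "color" (384x512x3 uint8, red, green, blue), "fx", "fy", "cx", "cy" (pixels), "extrinsics" (4x4, takes a point from world to camera coordinates). Camera axes: x right, y down, z forward; pixel columns grow to the right and rows downward; lengths in m; the calibration is good to about 2 mm. A picture is of the moment at which its call begins. There is no depth.
- ctrl.sign_off(): hands the job in; it is judged then, once.
Trained networks look in a picture, given as the dict that the camera call returned (one of the last four; its "shot" number tells which), for a name from the list of things; names that differ only in an ending like _2 or _b are one class to them, and where a whole thing is asked for, a point or a joint stands for the part that bears it (a point fixed in the world has none). Each returns a list of dicts, best first, with "p" (0 to 1); they miss things now and then, are a little off and sometimes report something else, mostly with a low value. They report only what shows in the picture. A call takes as long as a camera call. They do not tell look-alikes from the thing itself.
- ctrl.look_for(picture, target): "position" ([x, y, z] in m, in the coordinates of the camera as it stood for that picture, good to about 4 mm: the middle of the surface that is visible of it).
The state is a dict: "time": time; "qpos": joint angles; "dq": joint speeds; "joint_efforts": joint torques, N m; "eef_pos": TCP position; "tcp_rot": TCP orientation; "contact_force": force on the tool from outside, world axes, zero at the start; "wrist_torque": the same for the moment, N m; "opening": opening from 0.0 (shut) to 1.0 (fully open); "finger_force": force on a finger pad.
Only numpy, scipy, OpenCV 4.12 (cv2) and the standard library are available. Lean on these libraries where they do the work, as an engineer would, in place of code of your own. Each camera call takes 0.05 s, during which the arm holds its last target. There are 200 camera calls.

## Working session

There is one attempt and no reset: what is moved stays moved. The work goes in short steps, Python scripts to look and compute and a tool call to move; the robot and the scene stay as the last step left them, time stands still between calls to the robot, and variables do not carry over. Pictures are saved under pics/ and viewed, at most 14 in all, crops included, and the job is handed in when it is done.

Besides the shell and the picture viewer there is one more tool, called after "Call:" as name(argument=value, ...) on one line, values as JSON. send_rows: Moves the arm, as the interface text tells. Its arguments: {"type":"object","properties":{"rows":{"type":"string"},"grip_force":{"type":"number"}},"required":["rows"]}

```bash
mkdir -p pics; cat > h.py <<'E'
import numpy as np, cv2
from plant import ctrl
def w(p,cam):
    E=np.array(cam["extrinsics"]); return E[:3,:3].T@(np.array(p)-E[:3,3])
def pix(p,cam): # world->pixel
    E=np.array(cam["extrinsics"]); c=E[:3,:3]@np.array(p)+E[:3,3]
    return cam["fx"]*c[0]/c[2]+cam["cx"], cam["fy"]*c[1]/c[2]+cam["cy"]
def ray(u,v,cam,z):
    E=np.array(cam["extrinsics"]); R=E[:3,:3]; o=-R.T@E[:3,3]
    d=R.T@np.array([(u-cam["cx"])/cam["fx"],(v-cam["cy"])/cam["fy"],1]); return o+d*(z-o[2])/d[2]
def save(cam,n): cv2.imwrite("pics/"+n,np.ascontiguousarray(cam["color"][:,:,::-1]))
E
python3 - <<'E'
from h import *
np.set_printoptions(precision=3,suppress=True)
s=ctrl.get_state(); print(s["time"],s["eef_pos"],s["tcp_rot"],s["opening"],ctrl.nose_length)
for c in ["top","scene"]:
    cam=ctrl.read_camera(c); save(cam,c+"0.png"); E=np.array(cam["extrinsics"]); print(c,cam["fx"],-E[:3,:3].T@E[:3,3])
    for n in "aerosol stain_dropper dial_timer polish_tin pad_1 end_block end_strip".split():
        for r in ctrl.look_for(cam,n)[:5]:
            p=w(r["position"],cam); print(n,round(r["p"],2),p,np.round(pix(p,cam)))
E
```

```text
0.0 [ 0.304 -0.602  0.252] [ 0.973  0.231 -0.    -0.001] 1.0025615376717096 0.022
top 440.1415698826466 [0.233 0.041 1.171]
aerosol 0.71 [ 0.437 -0.319  0.12 ] [390. 205.]
aerosol 0.51 [0.589 0.02  0.011] [248. 167.]
aerosol 0.24 [ 0.583 -0.147  0.016] [309. 165.]
stain_dropper 0.55 [0.442 0.14  0.059] [205. 219.]
dial_timer 0.92 [0.575 0.271 0.033] [155. 175.]
dial_timer 0.8 [0.473 0.31  0.038] [140. 213.]
dial_timer 0.61 [0.371 0.302 0.034] [144. 252.]
dial_timer 0.61 [0.396 0.395 0.035] [108. 245.]
polish_tin 0.83 [ 0.432 -0.122  0.031] [306. 219.]
pad_1 0.9 [0.59  0.02  0.014] [248. 166.]
pad_1 0.89 [ 0.59  -0.065  0.012] [279. 165.]
pad_1 0.89 [ 0.581 -0.148  0.011] [309. 166.]
pad_1 0.56 [0.594 0.098 0.012] [220. 167.]
pad_1 0.36 [0.442 0.135 0.06 ] [207. 219.]
end_block 0.97 [0.586 0.161 0.068] [194. 165.]
end_strip 0.65 [ 0.576 -0.211  0.014] [332. 166.]
scene 488.48003394157547 [-0.572  0.523  0.605]
aerosol 0.55 [ 0.439 -0.321  0.143] [373. 147.]
stain_dropper 0.82 [0.435 0.148 0.045] [215. 208.]
dial_timer 0.98 [0.564 0.273 0.035] [152. 199.]
dial_timer 0.77 [0.355 0.313 0.036] [158. 241.]
dial_timer 0.73 [0.461 0.32  0.034] [143. 221.]
dial_timer 0.69 [0.382 0.404 0.032] [114. 245.]
polish_tin 0.43 [ 0.415 -0.107  0.011] [307. 206.]
pad_1 0.81 [0.59  0.025 0.013] [236. 188.]
pad_1 0.71 [ 0.59  -0.06   0.013] [263. 183.]
pad_1 0.49 [0.599 0.111 0.011] [207. 192.]
end_block 0.7 [0.576 0.174 0.043] [187. 189.]
```

```bash
python3 - <<'E'
import cv2
a=cv2.imread("pics/top0.png")
cv2.imwrite("pics/topc.png",cv2.resize(a[130:290,80:430],(800,366),interpolation=3))
E
```

```text
(no output)
```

View pics/topc.png

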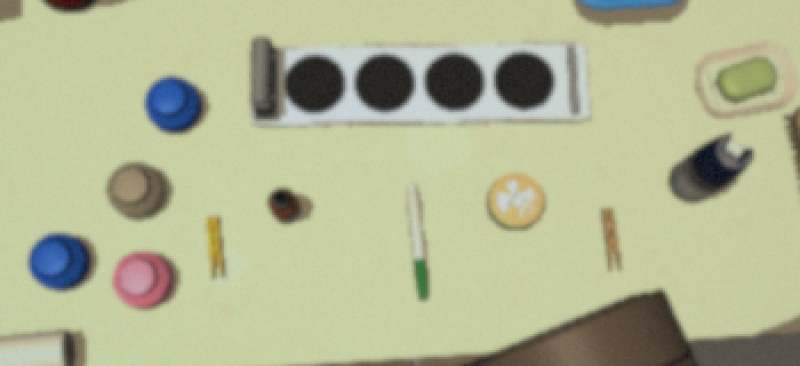

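View pics/scene0.png

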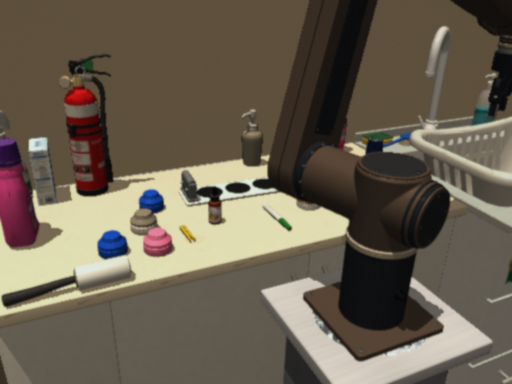

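Top view: the tray has its end block at the left, by pad_1 (crop 315,83). The order is therefore aerosol→pad_1, dropper→pad_2, timer→pad_3, tin→pad_4.

Timer candidates in top pixels: blue (155,175), grey-brown (140,213), pink (144,252), blue (108,245). I choose the grey-brown one at (140,213). The dark-capped can at (390,205) is the aerosol; the magenta bottle and soap pump in the scene view are not. The dropper is at (205,219) and the tin at (306,219).

```bash
cat >> h.py <<'E'
def rel(*targets):
    "tool-frame shift (mm) and turn about tool z (deg) to world TCP x,y,z,psi (psi: world yaw of tool x)"
    from scipy.spatial.transform import Rotation as Ro
    s=ctrl.get_state(); R=Ro.from_quat(s["tcp_rot"]).as_matrix(); p=np.array(s["eef_pos"]); ps=np.degrees(np.arctan2(R[1,0],R[0,0]))
    print("t",round(s["time"],2),"tcp",np.round(p,4),"psi",round(ps,1),"tilt",np.round(R[:,2],3),"q",np.round(s["qpos"],2),"F",np.round(s["contact_force"],1),"open",round(s["opening"],3),"ff",np.round(s["finger_force"],1))
    for t in targets: print("shift",np.round(R.T@(np.array(t[:3])-p)*1000,1),"turn",round((ps-t[3]+180)%360-180,1))
E
python3 - <<'E'
from h import *
a=cv2.imread("pics/scene0.png"); cv2.imwrite("pics/timerc.png",cv2.resize(a[190:260,90:250],(640,280),interpolation=3))
cam=ctrl.read_camera("wrist"); E=np.array(cam["extrinsics"]); print("wristcam",-E[:3,:3].T@E[:3,3],E[2,:3],cam["fx"])
cam=dict(ctrl.read_camera("top"))
print("cap",ray(402,195.5,cam,.161),"base",ray(382,211,cam,0))
rel((.40,-.32,.32,90))
E
```

```text
wristcam [ 0.36362989 -0.57393282  0.373284  ] [-0.23461818 -0.11864896 -0.96481953] 345.07519119575767
cap [ 0.44915514 -0.33578003  0.161     ] base [ 0.44417157 -0.33526212  0.        ]
t 0.9 tcp [ 0.3038 -0.6028  0.2534] psi 26.7 tilt [ 0. -0. -1.] q [-1.25  0.29  1.58  0.    1.28 -0.15] F [ 0.7 -0.6 -0.3] open 1.002 ff 0.0
shift [ 213.2 -209.2  -66.7] turn -63.3
```

View pics/timerc.png

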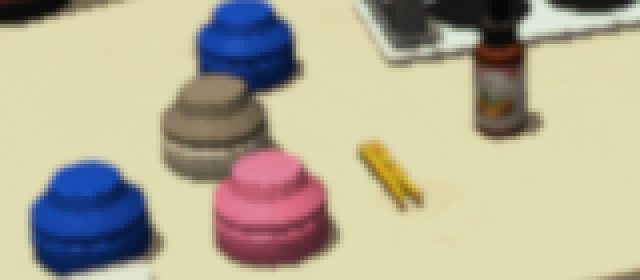

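The crop confirms it: the grey-brown timer with a cream base at crop (215,125), between two blue and one pink look-alikes; dropper bottle at (500,80). Moving to view the aerosol.

Units first: shifts go in shares of 800 mm and turns go in shares of pi/2 rad. So 213 mm / 800 = 0.2663, -209 mm / 800 = -0.2613, -63.3 degrees / 90 = -0.7033.

Call:
send_rows(rows="0 0 0 0 0 -0.075 1; 0 0 -0.1111 0.05 -0.05 -0.0838 1; 0 0 -0.2222 0.1 -0.1 -0.0838 1; 0 0 -0.3333 0.15 -0.1475 -0.0838 1; 0 0 -0.4444 0.2 -0.1963 -0.0838 1; 0 0 -0.5556 0.2663 -0.2613 -0.0838 1; 0 0 -0.6667 0.2663 -0.2613 -0.0838 1; 0 0 -0.7033 0.2663 -0.2613 -0.0838 1")

```text
time: 1.9
eef_pos: [0.4005, -0.3188, 0.3208]
tcp_rot: [0.705, 0.709, 0.0, 0.001]
contact_force: [0.1, -0.2, 0.6]
opening: 1.004
finger_force: 0.0
```

```bash
python3 - <<'E'
from h import *
cam=ctrl.read_camera("wrist"); save(cam,"w1.png")
for r in ctrl.look_for(cam,"aerosol")[:3]:
    p=w(r["position"],cam); print(r["p"],p,pix(p,cam))
for z in (0,.161): print(pix((.4467,-.3355,z),cam))
rel()
E
```

```text
0.64 [ 0.44866658 -0.31949576  0.14259696] (np.float64(305.43802184526436), np.float64(167.41681082595082))
(np.float64(286.6896873670195), np.float64(155.45576991341412))
(np.float64(305.48895887465903), np.float64(190.65959774388625))
t 2.0 tcp [ 0.4001 -0.3198  0.3206] psi 90.1 tilt [ 0.    -0.001 -1.   ] q [-0.87 -0.13  1.89 -0.    1.37 -0.87] F [-0.3 -0.2  0.8] open 1.002 ff 0.0
```

View pics/w1.png

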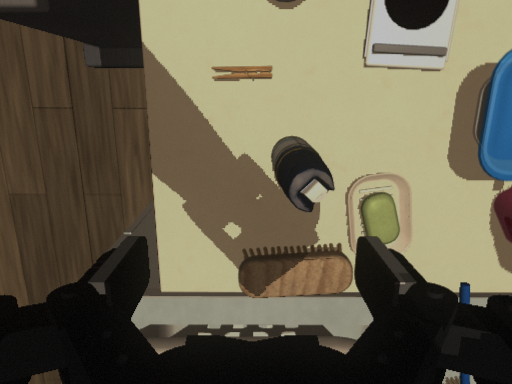

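```bash
python3 - <<'E'
from h import *
cam=ctrl.read_camera("wrist")
a=np.linspace(0,6.28,73)
for (x,y) in [(.4467,-.3355),(.4467,-.331),(.450,-.3355)]:
  for z in (0,.161):
    P=np.array([pix((x+.026*np.cos(t),y+.026*np.sin(t),z),cam) for t in a]); print(x,y,z,P.min(0),P.max(0))
im=np.array(cam["color"])[115:225,250:350]; save({"color":im},"x.png")
b=cv2.resize(im,(700,770),interpolation=2)[:600]; 
cv2.imwrite("pics/w1c.png",cv2.resize(im,(545,600),interpolation=2)[:,:,::-1])
E
```

```text
0.4467 -0.3355 0 [267.01923443 134.45170847] [307.21306392 174.130486  ]
0.4467 -0.3355 0.161 [275.30145591 159.0507485 ] [336.99676105 218.28165718]
0.4467 -0.331 0 [267.06981665 130.901316  ] [307.37090313 170.79180633]
0.4467 -0.331 0.161 [275.41302564 153.65533389] [337.36139514 213.37209058]
0.45 -0.3355 0 [269.5702842  134.45881514] [309.76667993 174.13699557]
0.45 -0.3355 0.161 [279.21367174 159.06136036] [340.91501537 218.29091295]
```

View pics/w1c.png

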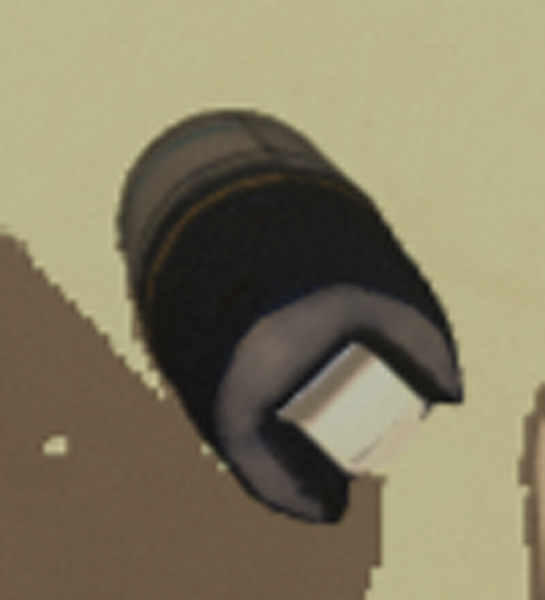

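The can stands at about (0.452, −0.335): base arc at (288,135), cap ring centre at (311,189). Descending with the jaws along world x.

To row units: 200 mm / 800 = 0.25, 195 mm / 800 = 0.2438.

Call:
send_rows(rows="0 0 0 -0.0188 0.065 0 1; 0 0 0 -0.0188 0.065 0.0625 1; 0 0 0 -0.0188 0.065 0.125 1; 0 0 0 -0.0188 0.065 0.175 1; 0 0 0 -0.0188 0.065 0.2125 1; 0 0 0 -0.0188 0.065 0.2438 1; 0 0 0 -0.0188 0.065 0.25 1; 0 0 0 -0.0188 0.065 0.25 1")

```text
time: 3.05
eef_pos: [0.4521, -0.3357, 0.1207]
tcp_rot: [0.707, 0.707, -0.0, 0.0]
contact_force: [0.1, 0.6, -0.4]
opening: 1.0
finger_force: 0.0
```

Call:
send_rows(rows="0 0 0 0 0 0 -1; 0 0 0 0 0 0 -1; 0 0 0 0 0 0 -1; 0 0 0 0 0 0 -1; 0 0 0 0 0 0 -1; 0 0 0 0 0 0 -1", grip_force=50)

```text
time: 3.8
eef_pos: [0.4525, -0.3359, 0.1219]
tcp_rot: [0.707, 0.707, -0.0, 0.001]
contact_force: [-1.4, 0.4, 6.4]
opening: 0.524
finger_force: 51.5
```

```bash
python3 - <<'E'
from h import *
rel()
cam=ctrl.read_camera("wrist"); save(cam,"w2.png")
E
```

```text
t 3.8 tcp [ 0.4525 -0.3359  0.1219] psi 90.1 tilt [ 0.001 -0.002 -1.   ] q [-0.82  0.19  1.95 -0.    1.   -0.82] F [-1.4  0.4  6.4] open 0.524 ff 51.5
```

View pics/w2.png

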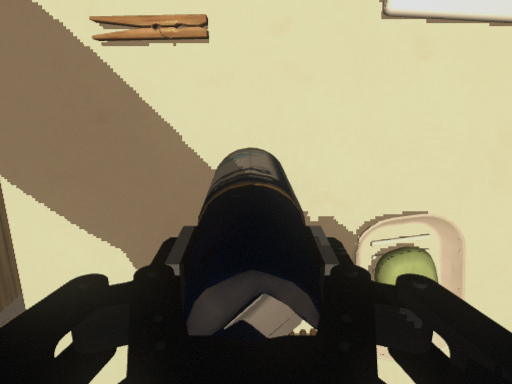

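The jaws hold the can on its tapering cap, at 44 mm. Test lift with more force.

To row units: -30 mm / 800 = -0.0375, -20 mm / 800 = -0.025.

Call:
send_rows(rows="0 0 0 0 0 0 -1; 0 0 0 0 0 -0.005 -1; 0 0 0 0 0 -0.0125 -1; 0 0 0 0 0 -0.025 -1; 0 0 0 0 0 -0.0375 -1; 0 0 0 0 0 -0.0375 -1", grip_force=70)

```text
time: 4.6
eef_pos: [0.4526, -0.3359, 0.1519]
tcp_rot: [0.707, 0.707, -0.0, 0.001]
contact_force: [1.2, -1.1, -2.0]
opening: 0.518
finger_force: 71.6
```

```bash
python3 - <<'E'
from h import *
rel((.59,.1,.22,90))
cam=ctrl.read_camera("wrist"); save(cam,"w3.png")
b=ctrl.read_camera("top")
save({"color":np.hstack([np.array(cam["color"])[:,100:420],np.array(b["color"])[:,:]])[:, :800]},"w3.png")
for n in ["pad_1","end_block","end_strip"]:
  for c in (b,):
    for r in ctrl.look_for(c,n)[:4]: print(n,round(r["p"],2),w(r["position"],c))
# pad centroids, top cam
g=np.array(b["color"]).astype(int).sum(2); m=np.zeros(g.shape,np.uint8); m[150:182,205:325]=(g<130)[150:182,205:325]
n,l,st,ce=cv2.connectedComponentsWithStats(m)
for i in range(1,n):
    if st[i,4]>100: print(st[i],ray(*ce[i],b,.012))
E
```

```text
t 4.6 tcp [ 0.4526 -0.3359  0.1519] psi 90.0 tilt [ 0.002 -0.002 -1.   ] q [-0.82  0.15  1.94  0.    1.05 -0.82] F [ 1.2 -1.1 -2. ] open 0.518 ff 71.6
shift [435.6 137.9 -68.8] turn 0.0
pad_1 0.91 [0.58787933 0.02011107 0.01105594]
pad_1 0.82 [ 0.59125796 -0.06129415  0.01164273]
pad_1 0.76 [0.59679005 0.10080952 0.01316773]
pad_1 0.73 [ 0.57865605 -0.14824567  0.01208519]
end_block 0.72 [0.58698112 0.15859919 0.0667513 ]
end_block 0.52 [ 0.57824178 -0.20843423  0.01543554]
end_strip 0.58 [0.44220458 0.13907379 0.0583096 ]
[299 155  21  21 322] [ 0.58449422 -0.14754719  0.012     ]
[206 156  23  21 322] [0.59649216 0.10462303 0.012     ]
[237 156  22  21 308] [0.59201968 0.0207463  0.012     ]
[268 156  22  20 313] [ 0.58811799 -0.06348628  0.012     ]
```

View pics/w3.png

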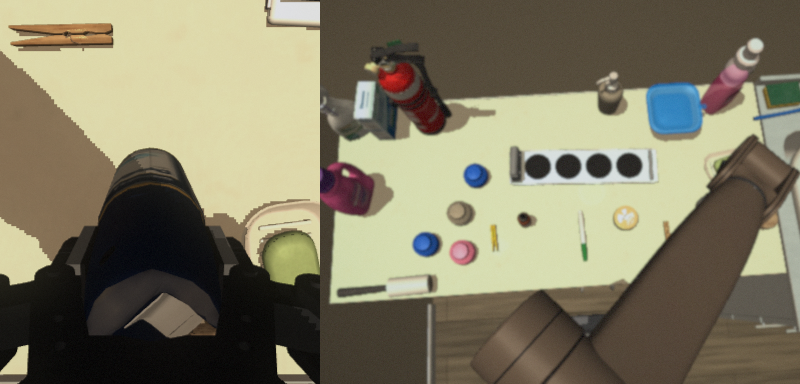

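The can is off the table and firmly held (ring unchanged at row 185). Pads measured: p1 (.5965,.1046), p2 (.5922,.0208), p3 (.588,-.063), p4 (.584,-.147). Carrying it to pad_1.

To row units: 340 mm / 800 = 0.425, 290 mm / 800 = 0.3625.

Call:
send_rows(rows="0 0 0 0 0 -0.05 -1; 0 0 0 0.025 0.0088 -0.1063 -1; 0 0 0 0.0875 0.0288 -0.1125 -1; 0 0 0 0.1563 0.0513 -0.1125 -1; 0 0 0 0.225 0.0738 -0.1125 -1; 0 0 0 0.2938 0.0963 -0.1125 -1; 0 0 0 0.3625 0.1188 -0.1125 -1; 0 0 0 0.425 0.1388 -0.1125 -1")

```text
time: 5.85
eef_pos: [0.5628, 0.0069, 0.2399]
tcp_rot: [0.707, 0.708, -0.0, -0.0]
contact_force: [0.8, -1.1, -2.8]
opening: 0.519
finger_force: 72.4
```

To row units: 100 mm / 800 = 0.125, 85 mm / 800 = 0.1063.

Call:
send_rows(rows="0 0 0 0.0563 0.0188 0 -1; 0 0 0 0.1 0.0325 0 -1; 0 0 0 0.125 0.0413 0 -1; 0 0 0 0.125 0.0413 0.05 -1; 0 0 0 0.125 0.0413 0.0875 -1; 0 0 0 0.125 0.0413 0.1063 -1; 0 0 0 0.125 0.0413 0.1063 -1; 0 0 0 0.125 0.0413 0.1063 -1")

```text
time: 6.85
eef_pos: [0.5967, 0.1046, 0.157]
tcp_rot: [0.707, 0.707, 0.001, 0.001]
contact_force: [0.5, 0.2, -1.4]
opening: 0.521
finger_force: 72.3
```

```bash
python3 - <<'E'
from h import *
rel((.5965,.1046,.136,90))
cam=ctrl.read_camera("wrist"); b=ctrl.read_camera("scene")
save({"color":np.hstack([np.array(cam["color"])[:,60:460],cv2.resize(np.array(b["color"])[100:260,120:320],(400,320)).repeat(1,0) if 0 else cv2.copyMakeBorder(cv2.resize(np.array(b["color"])[100:260,120:320],(400,320)),0,64,0,0,0)])},"w4.png")
E
```

```text
t 6.85 tcp [0.5967 0.1046 0.157 ] psi 90.0 tilt [ 0.003 -0.    -1.   ] q [ 0.01  0.23  1.83 -0.    1.08  0.01] F [ 0.5  0.2 -1.4] open 0.521 ff 72.3
shift [-0.  -0.3 21. ] turn 0.0
```

View pics/w4.png

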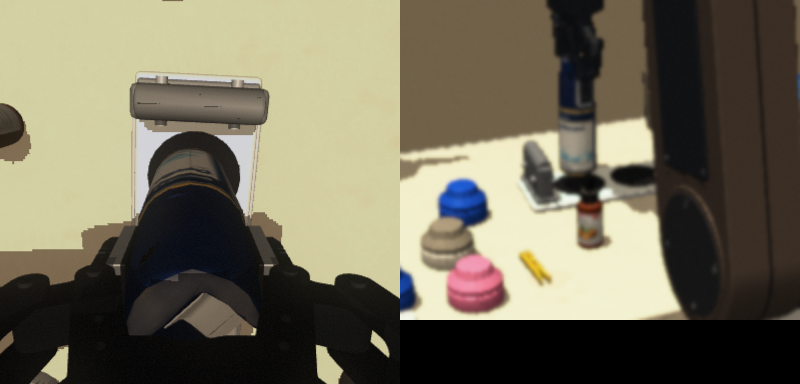

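The can hangs upright over pad_1, base centred at (193,160). Lowering it.

To row units: 22 mm / 800 = 0.0275, 21 mm / 800 = 0.0263.

Call:
send_rows(rows="0 0 0 0 0 0.0125 -1; 0 0 0 0 0 0.0225 -1; 0 0 0 0 0 0.0263 -1; 0 0 0 0 0 0.0275 -1; 0 0 0 0 0 0.0275 -1")

```text
time: 7.58
eef_pos: [0.5951, 0.105, 0.1342]
tcp_rot: [0.707, 0.707, -0.001, -0.001]
contact_force: [-5.2, -0.2, 4.5]
opening: 0.521
finger_force: 73.3
```

Contact at 4.5 N. Releasing and rising straight up.

To row units: -130 mm / 800 = -0.1625, -70 mm / 800 = -0.0875.

Call:
send_rows(rows="0 0 0 0 0 0 0.2; 0 0 0 0 0 0 0.5; 0 0 0 0 0 0 1; 0 0 0 0 0 0 1; 0 0 0 0 0 0 1; 0 0 0 0 0 -0.025 1; 0 0 0 0 0 -0.0875 1; 0 0 0 0 0 -0.1625 1")

```text
time: 8.57
eef_pos: [0.5951, 0.1049, 0.265]
tcp_rot: [0.707, 0.707, -0.0, -0.0]
contact_force: [0.8, -0.5, 1.0]
opening: 1.002
finger_force: 0.0
```

```bash
python3 - <<'E'
from h import *
rel((.442,.06,.20,90))
cam=ctrl.read_camera("wrist"); b=ctrl.read_camera("scene")
for c in (cam,b):
  for n in ("aerosol","stain_dropper"):
    for r in ctrl.look_for(c,n)[:2]: p=w(r["position"],c);print(n,r["p"],p)
a=np.linspace(0,6.28,73)
for z,rr in((.012,.026),(.173,.0185)):
  P=np.array([pix((.5965+rr*np.cos(t),.1046+rr*np.sin(t),z),cam) for t in a]); print(z,P.min(0),P.max(0))
save({"color":np.hstack([np.array(cam["color"])[:,60:460],cv2.copyMakeBorder(cv2.resize(np.array(b["color"])[100:260,120:320],(400,320)),0,64,0,0,0)])},"w5.png")
E
```

```text
t 8.57 tcp [0.5951 0.1049 0.265 ] psi 90.0 tilt [-0.001  0.    -1.   ] q [0.01 0.12 1.74 0.   1.27 0.01] F [ 0.8 -0.5  1. ] open 1.002 ff 0.0
shift [ -44.8 -153.    65.2] turn 0.0
aerosol 0.69 [0.59484597 0.11704862 0.15768372]
aerosol 0.59 [ 0.59066491 -0.1291022   0.01065465]
stain_dropper 0.85 [0.45588375 0.14411355 0.06041774]
aerosol 0.98 [0.57373184 0.11495714 0.09666959]
aerosol 0.35 [0.57415142 0.17582863 0.04403951]
stain_dropper 0.59 [0.43544274 0.14694884 0.04426535]
0.012 [229.00960831 127.96963   ] [276.60327331 175.05437414]
0.173 [224.49523572 167.46126333] [282.08731844 222.52845377]
```

View pics/w5.png

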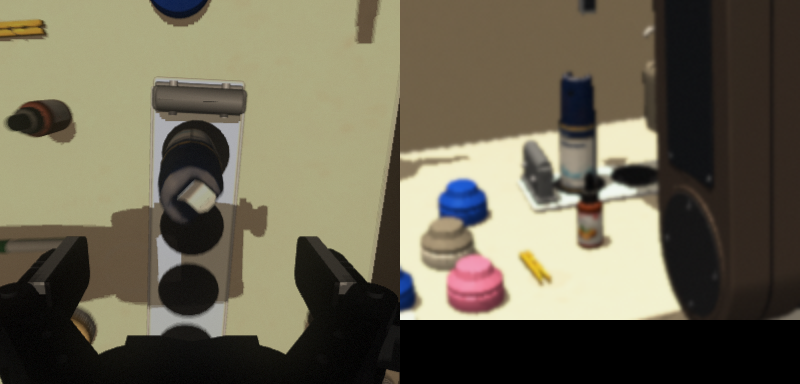

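The aerosol stands upright on pad_1. Next, a closer look at the dropper at crop (45,117).

To row units: -153 mm / 800 = -0.1913, -105 mm / 800 = -0.1313.

Call:
send_rows(rows="0 0 0 -0.0188 -0.0688 0 1; 0 0 0 -0.0375 -0.1313 0 1; 0 0 0 -0.0563 -0.1913 0.025 1; 0 0 0 -0.0563 -0.1913 0.0688 1; 0 0 0 -0.0563 -0.1913 0.0813 1; 0 0 0 -0.0563 -0.1913 0.0813 1")

```text
time: 9.62
eef_pos: [0.4423, 0.0599, 0.1972]
tcp_rot: [0.707, 0.707, -0.001, -0.001]
contact_force: [-0.0, -0.0, -0.8]
opening: 0.999
finger_force: 0.0
```

```bash
python3 - <<'E'
from h import *
cam=ctrl.read_camera("wrist")
for r in ctrl.look_for(cam,"stain_dropper")[:2]: p=w(r["position"],cam);print(r["p"],p)
a=np.linspace(0,6.28,73); im=np.ascontiguousarray(cam["color"])
for z,rr in((0,.0165),(.07,.0165),(.102,.007)):
  P=np.array([pix((.446+rr*np.cos(t),.142+rr*np.sin(t),z),cam) for t in a]); print(z,P.min(0),P.max(0))
  cv2.polylines(im,[P.round().astype(np.int32)],True,(255,0,255))
save({"color":im[0:300,100:500].repeat(2,0).repeat(2,1)},"w6.png")
rel((.446,.142,.06,90))
E
```

```text
0.97 [0.44488774 0.14042727 0.07568855]
0 [237.34098059  49.72580361] [275.09730477  89.43494236]
0.07 [232.89435016  37.96189773] [281.5455171   89.34838246]
0.102 [246.00730022  47.53738125] [269.78332138  72.71414344]
t 9.72 tcp [0.4436 0.0598 0.1991] psi 90.1 tilt [ 0.001 -0.    -1.   ] q [-0.09 -0.18  2.17  0.    1.16 -0.09] F [-0.2 -0.4  0.4] open 0.998 ff 0.0
shift [ 82.2   2.4 139.1] turn 0.1
```

View pics/w6.png

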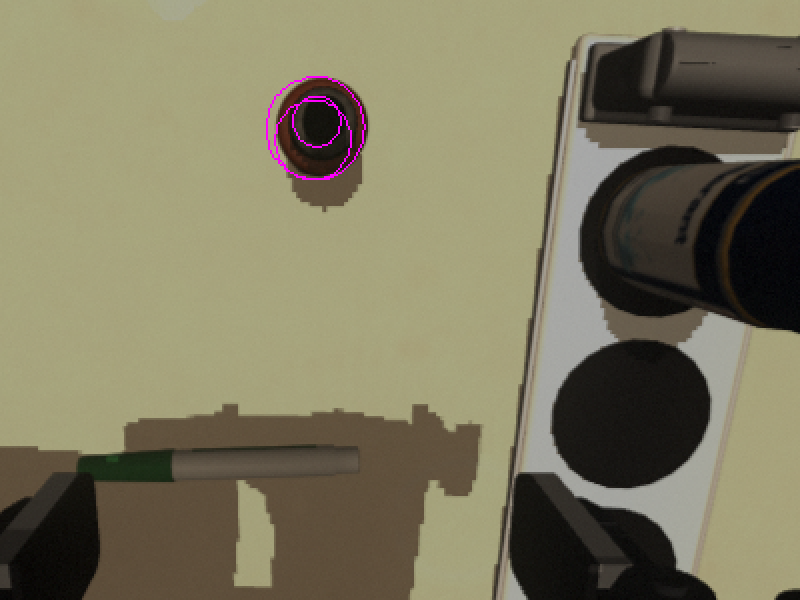

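The overlay matches within about 2 mm, so the dropper is at (0.448, 0.142).

To row units: 138 mm / 800 = 0.1725, 125 mm / 800 = 0.1563.

Call:
send_rows(rows="0 0 0 0.0563 0.005 0 1; 0 0 0 0.1025 0.005 0 1; 0 0 0 0.1025 0.005 0 1; 0 0 0 0.1025 0.005 0.0563 1; 0 0 0 0.1025 0.005 0.1125 1; 0 0 0 0.1025 0.005 0.1563 1; 0 0 0 0.1025 0.005 0.1725 1; 0 0 0 0.1025 0.005 0.1725 1")

```text
time: 10.72
eef_pos: [0.447, 0.1414, 0.0604]
tcp_rot: [0.707, 0.707, -0.0, -0.0]
contact_force: [0.7, 0.4, 0.5]
opening: 0.999
finger_force: 0.0
```

Call:
send_rows(rows="0 0 0 0 0 0 -1; 0 0 0 0 0 0 -1; 0 0 0 0 0 0 -1; 0 0 0 0 0 0 -1; 0 0 0 0 0 0 -1; 0 0 0 0 0 0 -1; 0 0 0 0 0 0 -1", grip_force=40)

```text
time: 11.6
eef_pos: [0.4475, 0.1419, 0.0615]
tcp_rot: [0.707, 0.707, 0.001, 0.001]
contact_force: [-1.1, 0.4, 5.4]
opening: 0.362
finger_force: 39.5
```

To row units: -130 mm / 800 = -0.1625, -120 mm / 800 = -0.15.

Call:
send_rows(rows="0 0 0 0 0 -0.0063 -1; 0 0 0 0 0 -0.0375 -1; 0 0 0 0 0 -0.0875 -1; 0 0 0 0 0 -0.15 -1; 0 0 0 0 0 -0.1625 -1")

```text
time: 12.22
eef_pos: [0.4484, 0.142, 0.194]
tcp_rot: [0.707, 0.707, 0.003, 0.002]
contact_force: [0.7, -0.3, -1.0]
opening: 0.362
finger_force: 39.8
```

```bash
python3 - <<'E'
from h import *
rel((.5922,.0208,.19,90))
cam=ctrl.read_camera("wrist"); b=ctrl.read_camera("scene")
save({"color":np.hstack([np.array(cam["color"])[:,60:460],cv2.copyMakeBorder(cv2.resize(np.array(b["color"])[100:260,120:320],(400,320)),0,64,0,0,0)])},"w7.png")
E
```

```text
t 12.22 tcp [0.4484 0.142  0.194 ] psi 90.1 tilt [ 0.007  0.001 -1.   ] q [ 0.09 -0.12  2.12  0.    1.13  0.09] F [ 0.7 -0.3 -1. ] open 0.362 ff 39.8
shift [-121.4  143.7    4.9] turn 0.1
```

View pics/w7.png

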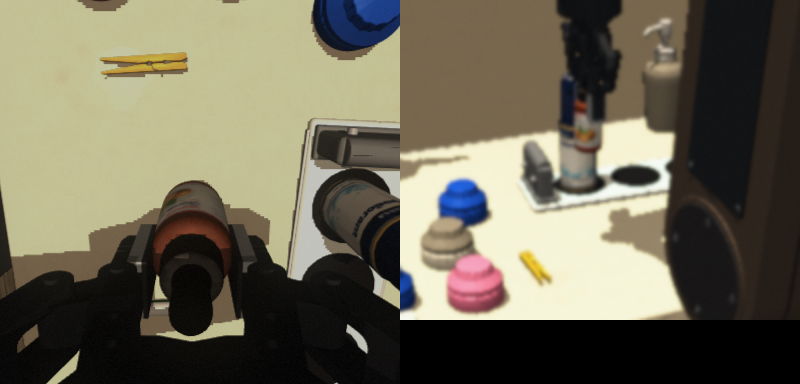

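The dropper is held. Going sideways first, clear of the can, then over pad_2.

To row units: 143 mm / 800 = 0.1788, -121 mm / 800 = -0.1513.

Call:
send_rows(rows="0 0 0 -0.075 0 0 -1; 0 0 0 -0.1513 0.0063 0 -1; 0 0 0 -0.1513 0.075 0 -1; 0 0 0 -0.1513 0.1375 0 -1; 0 0 0 -0.1513 0.1788 0.0125 -1; 0 0 0 -0.1513 0.1788 0.075 -1; 0 0 0 -0.1513 0.1788 0.125 -1; 0 0 0 -0.1513 0.1788 0.1375 -1")

```text
time: 13.32
eef_pos: [0.5853, 0.0214, 0.0741]
tcp_rot: [0.707, 0.707, -0.004, -0.005]
contact_force: [0.3, 0.3, -0.0]
opening: 0.362
finger_force: 39.9
```

Call:
send_rows(rows="0 0 0 0 0 0 -1; 0 0 0 0 0 0 -1")

```text
time: 13.58
eef_pos: [0.5909, 0.0207, 0.0821]
tcp_rot: [0.707, 0.707, 0.001, 0.001]
contact_force: [-0.0, 0.6, -0.3]
opening: 0.361
finger_force: 39.9
```

To row units: 9 mm / 800 = 0.0113, 8 mm / 800 = 0.01.

Call:
send_rows(rows="0 0 0 0 0.0013 0.0063 -1; 0 0 0 0 0.0013 0.01 -1; 0 0 0 0 0.0013 0.0113 -1; 0 0 0 0 0.0013 0.0113 -1")

```text
time: 14.08
eef_pos: [0.5916, 0.0208, 0.0735]
tcp_rot: [0.707, 0.707, 0.0, 0.001]
contact_force: [-2.3, -0.3, 7.3]
opening: 0.359
finger_force: 40.5
```

To row units: -150 mm / 800 = -0.1875, -100 mm / 800 = -0.125.

Call:
send_rows(rows="0 0 0 0 0 0 0; 0 0 0 0 0 0 0.4; 0 0 0 0 0 0 1; 0 0 0 0 0 0 1; 0 0 0 0 0 -0.0125 1; 0 0 0 0 0 -0.0625 1; 0 0 0 0 0 -0.125 1; 0 0 0 0 0 -0.1875 1")

```text
time: 15.08
eef_pos: [0.5905, 0.0209, 0.2235]
tcp_rot: [0.707, 0.707, 0.0, 0.0]
contact_force: [1.0, -0.5, -0.2]
opening: 0.997
finger_force: 0.0
```

```bash
python3 - <<'E'
from h import *
rel((.472,.22,.24,90),(.44,-.13,.24,90))
cam=ctrl.read_camera("wrist"); b=ctrl.read_camera("scene")
im=np.ascontiguousarray(cam["color"]); a=np.linspace(0,6.28,73)
for x,y,z,rr in((.5922,.0208,.082,.0165),(.5922,.0208,.012,.037),(.5965,.1046,.012,.037),(.5965,.1046,.012,.026)):
  cv2.polylines(im,[np.array([pix((x+rr*np.cos(t),y+rr*np.sin(t),z),cam) for t in a]).round().astype(np.int32)],True,(255,0,255))
save({"color":np.hstack([im[:,60:460],cv2.copyMakeBorder(cv2.resize(np.array(b["color"])[100:260,120:320],(400,320)),0,64,0,0,0)])},"w8.png")
E
```

```text
t 15.07 tcp [0.5905 0.0209 0.2235] psi 90.0 tilt [ 0. -0. -1.] q [-0.14  0.13  1.82  0.    1.2  -0.14] F [ 1.  -0.5 -0.2] open 0.997 ff 0.0
shift [ 199.2 -118.4  -16.6] turn 0.0
shift [-150.8 -150.6  -16.6] turn 0.0
```

View pics/w8.png

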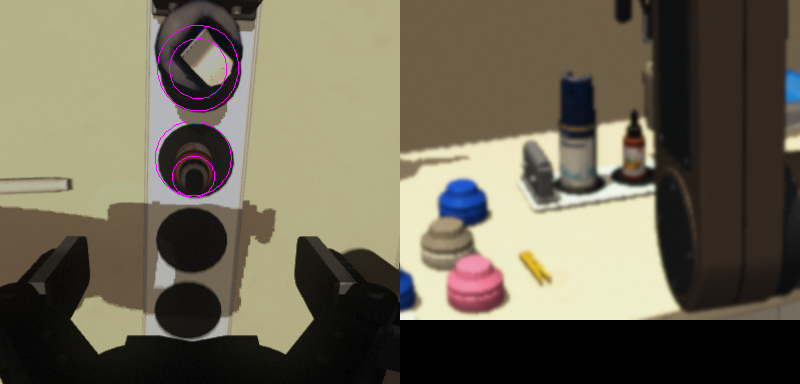

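Dropper upright on pad_2: its shoulder and pad overlays coincide at (195,170). Moving to look at the timer.

To row units: 199 mm / 800 = 0.2488, 150 mm / 800 = 0.1875.

Call:
send_rows(rows="0 0 0 0 -0.05 -0.0063 1; 0 0 0 0 -0.1188 -0.0125 1; 0 0 0 0.0625 -0.1475 -0.02 1; 0 0 0 0.125 -0.1475 -0.02 1; 0 0 0 0.1875 -0.1475 -0.02 1; 0 0 0 0.2488 -0.1475 -0.02 1; 0 0 0 0.2488 -0.1475 -0.02 1; 0 0 0 0.2488 -0.1475 -0.02 1")

```text
time: 16.18
eef_pos: [0.4723, 0.2197, 0.2371]
tcp_rot: [0.707, 0.708, -0.0, 0.0]
contact_force: [-0.3, -0.1, -0.7]
opening: 0.998
finger_force: 0.0
```

```bash
python3 - <<'E'
from h import *
cam=ctrl.read_camera("wrist"); im=np.ascontiguousarray(cam["color"]); a=np.linspace(0,6.28,73)
for r in ctrl.look_for(cam,"dial_timer")[:4]:
  p=w(r["position"],cam); u=pix(p,cam); print(r["p"],p,np.round(u),im[int(u[1]),int(u[0])] if 0<u[1]<384 else "")
for z,rr in((0,.0325),(.022,.0325)):
  cv2.polylines(im,[np.array([pix((.472+rr*np.cos(t),.311+rr*np.sin(t),z),cam) for t in a]).round().astype(np.int32)],True,(255,0,255))
save({"color":im[:240,80:400].repeat(2,0).repeat(2,1)},"w9.png")
rel((.472,.311,.1,180))
E
```

```text
0.85 [0.48231446 0.31737822 0.03556922] [263.  51.] [133 112  85]
0.84 [0.38053768 0.3083732  0.03434521] [148.  62.] [164 115 122]
0.81 [0.57561552 0.27950068 0.03943877] [367.  96.] [ 47  76 139]
t 16.27 tcp [0.4725 0.2189 0.2372] psi 90.0 tilt [-0. -0. -1.] q [ 0.24 -0.04  1.97 -0.    1.22  0.24] F [ 0.7 -0.  -0.2] open 0.996 ff 0.0
shift [ 92.2  -0.6 137.2] turn -90.0
```

View pics/w9.png

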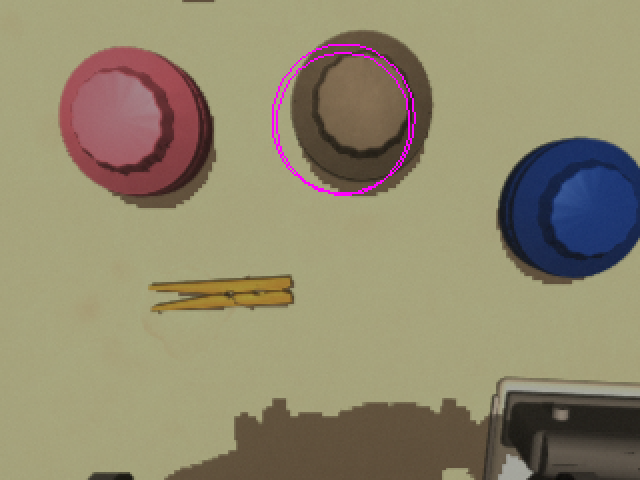

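The overlay is off by (+18,−13) in doubled pixels, which puts the grey-brown timer at (0.4805, 0.317); the network agrees. I'll turn the jaws 40° to stay clear of the pink one.

To row units: 170 mm / 800 = 0.2125, 160 mm / 800 = 0.2, -40 degrees / 90 = -0.4444.

Call:
send_rows(rows="0 0 -0.1111 0.0625 0.01 0 1; 0 0 -0.2222 0.1225 0.01 0 1; 0 0 -0.3333 0.1225 0.01 0.0375 1; 0 0 -0.4444 0.1225 0.01 0.1 1; 0 0 -0.4444 0.1225 0.01 0.1625 1; 0 0 -0.4444 0.1225 0.01 0.2 1; 0 0 -0.4444 0.1225 0.01 0.2125 1; 0 0 -0.4444 0.1225 0.01 0.2125 1")

```text
time: 17.27
eef_pos: [0.4809, 0.3171, 0.0675]
tcp_rot: [0.423, 0.906, -0.0, -0.0]
contact_force: [0.4, -0.1, -0.1]
opening: 0.997
finger_force: 0.0
```

```bash
python3 - <<'E'
from h import *
rel((.4805,.317,.023,130))
E
```

```text
t 17.27 tcp [0.4809 0.3171 0.0675] psi 130.0 tilt [-0. -0. -1.] q [ 0.41  0.3   1.94 -0.    0.91 -0.29] F [ 0.4 -0.1 -0.1] open 0.997 ff 0.0
shift [ 0.1 -0.4 44.5] turn -0.0
```

To row units: 46 mm / 800 = 0.0575, 44 mm / 800 = 0.055.

Call:
send_rows(rows="0 0 0 0 0 0.025 1; 0 0 0 0 0 0.045 1; 0 0 0 0 0 0.055 1; 0 0 0 0 0 0.0575 1; 0 0 0 0 0 0.0575 1")

```text
time: 17.9
eef_pos: [0.4806, 0.3179, 0.0214]
tcp_rot: [0.422, 0.907, 0.0, 0.0]
contact_force: [0.4, -0.7, 0.0]
opening: 1.0
finger_force: 0.0
```

Call:
send_rows(rows="0 0 0 0 0 0 -1; 0 0 0 0 0 0 -1; 0 0 0 0 0 0 -1; 0 0 0 0 0 0 -1; 0 0 0 0 0 0 -1", grip_force=50)

```text
time: 18.52
eef_pos: [0.4813, 0.3182, 0.0224]
tcp_rot: [0.422, 0.906, 0.001, 0.001]
contact_force: [0.7, -0.2, 7.2]
opening: 0.734
finger_force: 55.4
```

To row units: -130 mm / 800 = -0.1625, -110 mm / 800 = -0.1375, 40 degrees / 90 = 0.4444.

Call:
send_rows(rows="0 0 0 0 0 -0.0063 -1; 0 0 0 0 0 -0.0313 -1; 0 0 0 0 0 -0.0813 -1; 0 0 0 0 0 -0.1375 -1; 0 0 0.1111 0 0 -0.1625 -1; 0 0 0.2222 0 0 -0.1625 -1; 0 0 0.3333 0 0 -0.1625 -1; 0 0 0.4444 0 0 -0.1625 -1")

```text
time: 19.52
eef_pos: [0.4801, 0.3177, 0.1522]
tcp_rot: [0.709, 0.705, 0.0, 0.0]
contact_force: [-0.1, -0.0, -1.3]
opening: 0.742
finger_force: 55.2
```

```bash
python3 - <<'E'
from h import *
rel((.47,-.063,.15,90),(.588,-.063,.06,90))
for c in ("scene","wrist"):
  cam=ctrl.read_camera(c)
  for r in ctrl.look_for(cam,"dial_timer")[:5]: print(c,round(r["p"],2),w(r["position"],cam))
E
```

```text
t 19.52 tcp [0.4801 0.3177 0.1522] psi 89.7 tilt [ 0.  0. -1.] q [0.41 0.17 1.91 0.   1.06 0.41] F [-0.1 -0.  -1.3] open 0.742 ff 55.2
shift [-380.7   -8.2    2.1] turn -0.3
shift [-380.2  109.7   92.2] turn -0.3
scene 0.85 [0.35441179 0.31118813 0.03226827]
scene 0.75 [0.56384805 0.27622207 0.03254828]
scene 0.63 [0.38127835 0.40698666 0.03185733]
scene 0.6 [0.46335144 0.33150738 0.1594847 ]
wrist 0.94 [0.38278207 0.31557465 0.0324802 ]
wrist 0.62 [0.48179483 0.32797723 0.16736547]
wrist 0.62 [0.40828226 0.40576609 0.03425348]
wrist 0.61 [0.57924005 0.28892416 0.03549214]
```

The timer is held in the air; carrying it to pad_3 along x = 0.47.

To row units: -381 mm / 800 = -0.4763, -370 mm / 800 = -0.4625.

Call:
send_rows(rows="0 0 0 -0.0625 -0.01 0 -1; 0 0 0 -0.1313 -0.01 0 -1; 0 0 0 -0.2 -0.01 0 -1; 0 0 0 -0.2688 -0.01 0 -1; 0 0 0 -0.3375 -0.01 0 -1; 0 0 0 -0.4063 -0.01 0 -1; 0 0 0 -0.4625 -0.01 0 -1; 0 0 0 -0.4763 -0.01 0 -1")

```text
time: 20.72
eef_pos: [0.4728, -0.0655, 0.1518]
tcp_rot: [0.707, 0.707, 0.0, 0.0]
contact_force: [0.5, 0.3, -2.0]
opening: 0.743
finger_force: 55.3
```

Call:
send_rows(rows="0 0 0 0 0.0563 0 -1; 0 0 0 0 0.1125 0.0125 -1; 0 0 0 0 0.1475 0.0375 -1; 0 0 0 0 0.1475 0.0875 -1; 0 0 0 0 0.1475 0.125 -1; 0 0 0 0 0.1475 0.1338 -1; 0 0 0 0 0.1475 0.1338 -1; 0 0 0 0 0.1475 0.1338 -1")

```text
time: 21.72
eef_pos: [0.592, -0.0632, 0.0462]
tcp_rot: [0.707, 0.708, 0.001, 0.001]
contact_force: [-0.1, -0.8, -1.2]
opening: 0.743
finger_force: 55.3
```

```bash
python3 - <<'E'
from h import *
rel((.588,-.063,.035,90))
E
```

```text
t 21.73 tcp [ 0.592  -0.0632  0.0462] psi 90.1 tilt [ 0.003 -0.001 -1.   ] q [-0.28  0.36  1.9   0.    0.88 -0.28] F [-0.1 -0.8 -1.2] open 0.743 ff 55.3
shift [ 0.2 -4.1 11.2] turn 0.1
```

Call:
send_rows(rows="0 0 0 0 -0.005 0.005 -1; 0 0 0 0 -0.005 0.01 -1; 0 0 0 0 -0.005 0.0125 -1; 0 0 0 0 -0.005 0.0138 -1; 0 0 0 0 -0.005 0.0138 -1")

```text
time: 22.35
eef_pos: [0.5866, -0.0631, 0.0344]
tcp_rot: [0.707, 0.707, -0.0, -0.001]
contact_force: [-3.6, 1.0, 6.5]
opening: 0.741
finger_force: 56.2
```

To row units: -180 mm / 800 = -0.225, -130 mm / 800 = -0.1625.

Call:
send_rows(rows="0 0 0 0 0 0 1; 0 0 0 0 0 0 1; 0 0 0 0 0 0 1; 0 0 0 0 0 0 1; 0 0 0 0 0 -0.025 1; 0 0 0 0 0 -0.0875 1; 0 0 0 0 0 -0.1625 1; 0 0 0 0 0 -0.225 1")

```text
time: 23.35
eef_pos: [0.5872, -0.0632, 0.2177]
tcp_rot: [0.707, 0.707, 0.001, 0.002]
contact_force: [1.0, 0.0, 0.0]
opening: 0.995
finger_force: 0.0
```

To row units: -152 mm / 800 = -0.19, -137 mm / 800 = -0.1713.

Call:
send_rows(rows="0 0 0 -0.0375 -0.05 0.0125 1; 0 0 0 -0.0875 -0.1 0.0125 1; 0 0 0 -0.1375 -0.15 0.0125 1; 0 0 0 -0.1713 -0.19 0.0125 1; 0 0 0 -0.1713 -0.19 0.0125 1; 0 0 0 -0.1713 -0.19 0.0125 1")

```text
time: 24.1
eef_pos: [0.4353, -0.2003, 0.2045]
tcp_rot: [0.707, 0.707, 0.0, 0.001]
contact_force: [0.7, 0.3, 0.0]
opening: 1.002
finger_force: 0.0
```

```bash
python3 - <<'E'
from h import *
cam=ctrl.read_camera("wrist"); im=np.ascontiguousarray(cam["color"])
for n in ("polish_tin","dial_timer"):
  for r in ctrl.look_for(cam,n)[:3]:
    p=w(r["position"],cam); u=pix(p,cam); print(n,r["p"],p,np.round(u))
t=cam; p=w(ctrl.look_for(cam,"polish_tin")[0]["position"],cam)
# orange-ish tin segmentation
hsv=cv2.cvtColor(im,cv2.COLOR_RGB2HSV); u=pix(p,cam); u=tuple(int(k) for k in u); print(hsv[u[1]-20:u[1]+21:10,u[0]-30:u[0]+31:10].tolist(), "bg",hsv[u[1],min(u[0]+90,511)])
np.save("w10.npy",im); import pickle; pickle.dump({k:cam[k] for k in("fx","fy","cx","cy","extrinsics")},open("c10.pkl","wb")); rel()
E
```

```text
polish_tin 0.69 [ 0.43814803 -0.12148768  0.02630696] [254.  73.]
dial_timer 0.81 [ 0.57575726 -0.08128076  0.04053377] [437.  16.]
[[[24, 116, 165], [30, 104, 167], [115, 9, 173], [115, 9, 172], [12, 87, 165], [28, 107, 167], [23, 120, 166]], [[27, 110, 165], [30, 106, 169], [35, 9, 168], [120, 6, 173], [29, 47, 167], [27, 109, 166], [27, 109, 168]], [[27, 103, 166], [28, 110, 167], [29, 103, 168], [113, 6, 173], [114, 7, 173], [120, 7, 173], [26, 108, 166]], [[25, 116, 165], [28, 42, 169], [22, 29, 168], [120, 6, 172], [26, 46, 166], [25, 112, 168], [25, 116, 165]], [[22, 124, 167], [25, 66, 167], [24, 114, 164], [40, 5, 169], [120, 6, 172], [24, 114, 168], [23, 117, 166]]] bg [ 27  67 168]
t 24.3 tcp [ 0.4355 -0.1996  0.2035] psi 90.1 tilt [ 0. -0. -1.] q [-0.64 -0.11  2.09  0.    1.16 -0.64] F [-0.2  1.  -0.6] open 0.996 ff 0.0
```

```bash
python3 - <<'E'
from h import *; import pickle
im=np.load("w10.npy"); cam=pickle.load(open("c10.pkl","rb"))
m=(cv2.cvtColor(im,cv2.COLOR_RGB2HSV)[:,:,1]>88).astype(np.uint8)
m=cv2.morphologyEx(m,cv2.MORPH_OPEN,np.ones((3,3))); m[170:]=0; m[:,:170]=0;m[:,340:]=0
c=max(cv2.findContours(m,0,2)[0],key=cv2.contourArea); h=cv2.convexHull(c); print(cv2.boundingRect(c),cv2.fitEllipse(h))
(u,v),ax,_=cv2.fitEllipse(h); p=ray(u,v,cam,.027); print(p)
a=np.linspace(0,6.28,73)
for z in (0.,.029):
  P=np.array([pix((p[0]+.0325*np.cos(t),p[1]+.0325*np.sin(t),z),cam) for t in a]); print(P.min(0),P.max(0))
rel((p[0],p[1],.022,90))
E
```

```text
(217, 34, 78, 86) ((255.7030792236328, 75.92496490478516), (77.1143569946289, 86.73793029785156), 177.80447387695312)
[ 0.43933394 -0.12418227  0.027     ]
[219.12897275  38.13678622] [291.46208724 113.863955  ]
[215.97115729  32.90559338] [295.47603714 116.22828925]
t 24.3 tcp [ 0.4355 -0.1996  0.2035] psi 90.1 tilt [ 0. -0. -1.] q [-0.64 -0.11  2.09  0.    1.16 -0.64] F [-0.2  1.  -0.6] open 0.996 ff 0.0
shift [ 75.4   4.  181.5] turn 0.1
```

To row units: 181 mm / 800 = 0.2263, 172 mm / 800 = 0.215.

Call:
send_rows(rows="0 0 0 0.05 0.005 0 1; 0 0 0 0.095 0.005 0.025 1; 0 0 0 0.095 0.005 0.0875 1; 0 0 0 0.095 0.005 0.1438 1; 0 0 0 0.095 0.005 0.1875 1; 0 0 0 0.095 0.005 0.215 1; 0 0 0 0.095 0.005 0.2263 1; 0 0 0 0.095 0.005 0.2263 1")

```text
time: 25.3
eef_pos: [0.4389, -0.1239, 0.0221]
tcp_rot: [0.707, 0.708, -0.0, -0.0]
contact_force: [-0.2, -0.7, -0.1]
opening: 1.0
finger_force: 0.0
```

Call:
send_rows(rows="0 0 0 0 0 0 -1; 0 0 0 0 0 0 -1; 0 0 0 0 0 0 -1; 0 0 0 0 0 0 -1; 0 0 0 0 0 0 -1", grip_force=50)

```text
time: 25.92
eef_pos: [0.4401, -0.1249, 0.0239]
tcp_rot: [0.707, 0.707, 0.0, 0.001]
contact_force: [-0.1, 0.9, 6.4]
opening: 0.741
finger_force: 55.4
```

To row units: -80 mm / 800 = -0.1, -70 mm / 800 = -0.0875.

Call:
send_rows(rows="0 0 0 0 0 -0.0063 -1; 0 0 0 0 0 -0.0375 -1; 0 0 0 0 0 -0.0875 -1; 0 0 0 0 0 -0.1 -1; 0 0 0 0 0 -0.1 -1")

```text
time: 26.55
eef_pos: [0.4388, -0.1243, 0.1025]
tcp_rot: [0.707, 0.707, 0.0, 0.001]
contact_force: [-0.2, 0.2, -0.8]
opening: 0.74
finger_force: 55.0
```

```bash
python3 - <<'E'
from h import *
rel((.584,-.147,.09,90))
for c in ("scene","wrist"):
  cam=ctrl.read_camera(c)
  for r in ctrl.look_for(cam,"polish_tin")[:2]: print(c,round(r["p"],2),w(r["position"],cam))
E
```

```text
t 26.55 tcp [ 0.4388 -0.1243  0.1025] psi 90.0 tilt [ 0.001 -0.001 -1.   ] q [-0.5  -0.01  2.21  0.    0.94 -0.5 ] F [-0.2  0.2 -0.8] open 0.74 ff 55.0
shift [-22.8 145.1  12.6] turn 0.0
wrist 0.96 [ 0.43658133 -0.11505134  0.10505749]
```

To row units: 145 mm / 800 = 0.1813, 115 mm / 800 = 0.1438.

Call:
send_rows(rows="0 0 0 -0.0288 0.025 0 -1; 0 0 0 -0.0288 0.0875 0 -1; 0 0 0 -0.0288 0.1438 0 -1; 0 0 0 -0.0288 0.1813 0.0063 -1; 0 0 0 -0.0288 0.1813 0.05 -1; 0 0 0 -0.0288 0.1813 0.07 -1; 0 0 0 -0.0288 0.1813 0.07 -1; 0 0 0 -0.0288 0.1813 0.07 -1")

```text
time: 27.75
eef_pos: [0.584, -0.1474, 0.047]
tcp_rot: [0.707, 0.707, 0.0, 0.0]
contact_force: [0.3, -1.0, -1.0]
opening: 0.738
finger_force: 55.1
```

```bash
python3 - <<'E'
from h import *
rel((.584,-.147,.035,90))
E
```

```text
t 27.75 tcp [ 0.584  -0.1474  0.047 ] psi 90.0 tilt [ 0.001 -0.    -1.   ] q [-0.42  0.38  1.88  0.    0.89 -0.42] F [ 0.3 -1.  -1. ] open 0.738 ff 55.1
shift [ 0.4 -0.  12. ] turn 0.0
```

To row units: 12 mm / 800 = 0.015, 11 mm / 800 = 0.0138.

Call:
send_rows(rows="0 0 0 0 0 0.0063 -1; 0 0 0 0 0 0.0113 -1; 0 0 0 0 0 0.0138 -1; 0 0 0 0 0 0.015 -1; 0 0 0 0 0 0.015 -1")

```text
time: 28.38
eef_pos: [0.5838, -0.1471, 0.036]
tcp_rot: [0.707, 0.707, -0.0, -0.001]
contact_force: [-4.9, 1.7, 7.5]
opening: 0.739
finger_force: 56.1
```

To row units: -180 mm / 800 = -0.225, -120 mm / 800 = -0.15.

Call:
send_rows(rows="0 0 0 0 0 0 1; 0 0 0 0 0 0 1; 0 0 0 0 0 0 1; 0 0 0 0 0 0 1; 0 0 0 0 0 -0.0188 1; 0 0 0 0 0 -0.075 1; 0 0 0 0 0 -0.15 1; 0 0 0 0 0 -0.225 1")

```text
time: 29.38
eef_pos: [0.5837, -0.147, 0.2171]
tcp_rot: [0.707, 0.707, 0.0, 0.0]
contact_force: [0.8, -0.6, 0.3]
opening: 1.002
finger_force: 0.0
```

To row units: -150 mm / 800 = -0.1875, -120 mm / 800 = -0.15.

Call:
send_rows(rows="0 0 0 0 -0.075 -0.0375 1; 0 0 0 -0.075 -0.15 -0.075 1; 0 0 0 -0.15 -0.1875 -0.075 1; 0 0 0 -0.15 -0.1875 -0.075 1; 0 0 0 -0.15 -0.1875 -0.075 1")

```text
time: 30.0
eef_pos: [0.433, -0.2689, 0.276]
tcp_rot: [0.708, 0.706, 0.0, 0.001]
contact_force: [0.2, 0.5, -0.8]
opening: 1.002
finger_force: 0.0
```

```bash
python3 - <<'E'
from h import *
T=[("aerosol",.5965,.1046,.161,.0185),("stain_dropper",.5922,.0208,.07,.0165),("dial_timer",.588,-.063,.022,.0325),("polish_tin",.584,-.147,.029,.0325)]
cam=ctrl.read_camera("top"); im=cv2.resize(np.ascontiguousarray(cam["color"])[140:190,180:340],(800,250),interpolation=2); a=np.linspace(0,6.28,73)
for n,x,y,h,r in T:
  for q in ctrl.look_for(cam,n)[:1]: print(n,round(q["p"],2),w(q["position"],cam))
  for z,rr in((.012+h,r),(.012,.037)):
    P=(np.array([pix((x+rr*np.cos(t),y+rr*np.sin(t),z),cam) for t in a])-[180,140]+.5)*5
    cv2.polylines(im,[P.round().astype(np.int32)],True,(255,0,255))
wc=ctrl.read_camera("wrist"); print([ (n,np.round(pix((x,y,.04),wc))) for n,x,y,h,r in T])
b=cv2.resize(np.ascontiguousarray(wc["color"]),(453,340))
for n,x,y,h,r in T:
  P=np.array([pix((x+r*np.cos(t),y+r*np.sin(t),.012+h),wc) for t in a])*453/512; cv2.polylines(b,[P.round().astype(np.int32)],True,(255,0,255))
sc=cv2.resize(np.ascontiguousarray(ctrl.read_camera("scene")["color"])[120:240,130:252],(347,340))
save({"color":np.vstack([im,np.hstack([b,sc])])},"end.png"); rel()
E
```

```text
aerosol 0.79 [0.56910571 0.10636755 0.13569522]
stain_dropper 0.49 [0.58328722 0.02075605 0.07027584]
dial_timer 0.83 [0.39614445 0.39508677 0.03408319]
polish_tin 0.62 [ 0.57852582 -0.14536676  0.04086513]
[('aerosol', array([ 466., -327.])), ('stain_dropper', array([ 444., -189.])), ('dial_timer', array([425., -71.])), ('polish_tin', array([409.,  32.]))]
t 30.35 tcp [ 0.4344 -0.2663  0.2741] psi 90.1 tilt [-0.  0. -1.] q [-0.75 -0.1   1.95  0.    1.29 -0.75] F [ 0.3 -1.2 -0.2] open 1.002 ff 0.0
```

View pics/end.png

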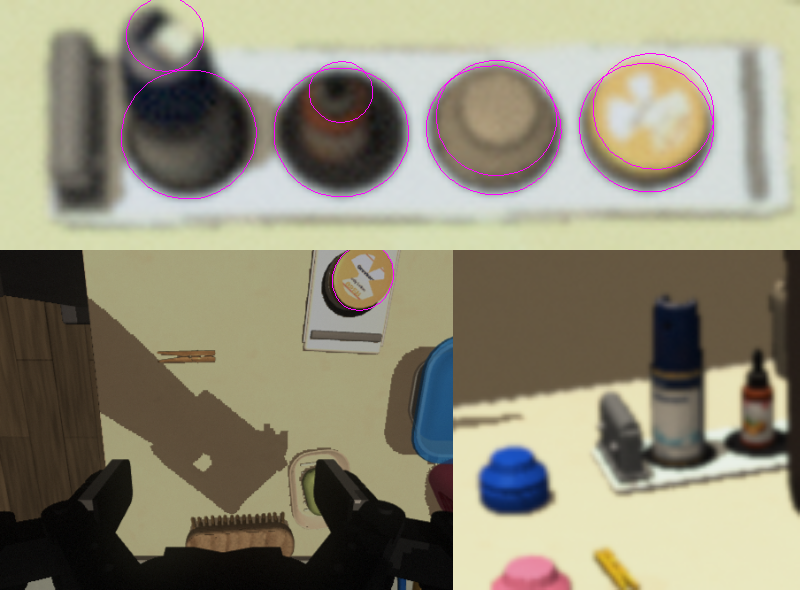

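The overlays at (187,134), (341,130), (494,128) and (648,125) show all four things upright on their marks within a few mm. The arm is clear, so I'm handing in.

```bash
python3 -c "
from plant import ctrl
print(ctrl.sign_off())"
```

```text
the job is handed in; nothing more can be done
None
```

The job is handed in after about 30 s of robot time: aerosol, dropper, timer and tin stand in height order from the end block, each upright within about 5 mm of its mark by my camera check, and the arm is clear.

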